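# Click the batch counter on to its start mark

## Robot

A 6-joint arm with a two-finger parallel gripper is mounted at the origin on a cart in front of the work surface, level with it; the furniture and walls round the work are solid. World frame = base frame: x ahead of the robot, y to its left, z up, the work surface at z = 0. Lengths are in m, angles in rad, forces in N, time in s.
With the tool pointing down it reaches from about 0.375 to 0.9 m from the base axis. Payload 3.1 kg.
Tool frame: the origin (TCP) lies at the centre of the arm's flange, where the gripper is bolted on; the fingertips stand 182 mm ahead of it and the grasp point (between the pads) lies 164 mm ahead of it; z points along the fingers, y is the line along which they close (so a half turn about z gives the same grasp; the last joint's range is limited). The gripper opens to 87 mm and grips with 3 to 60 N. Pads are 19 mm wide; open, the fingers measure 117 mm over their backs; the gripper's body (75 mm by 190 mm) begins 51 mm behind the grasp point.
Start: joints at [1.01, 0.527, 1.433, -0, 1.181, -0.178], TCP at [0.233, 0.58, 0.405] pointing down, gripper open.
Joint ranges: [-3.08, 3.08], [-0.75, 2.2], [0.22, 2.44], [-1.43, 4.57], [0, 2.65], [-2.85, 2.85]. Speed limits (rad/s): [2.79, 2.79, 3.14, 3.14, 3.14, 3.14].

## Interface

Orientations are given as a unit quaternion [x, y, z, w].
In Python, from rig import * gives the robot as it stands.
- The arm moves only by the tool move_arm, never from a script. Its argument "commands" is a list that holds one entry, the list of rows, each a list of 6 numbers: the shift along the tool's x, y, z in units of 40 mm (1.0 is 40 mm), then the turn, a rotation vector about the tool's x, y, z in rad. A call has 1 to 12 rows; each row is the pose to reach, as a shift and turn from the pose commanded when the call began, along the tool's axes at that moment; what a row does not reach only later rows make up. A row lasts 1/8 s, in which the tool goes at most 62.5 mm and 10.7 degrees, less where a joint would pass 70% of its speed; a pose out of reach is approached as far as the arm can. A call with a gripper value outside its range is refused whole. "claw" is the closure, from -1 (fully open) to 1 (shut), so that 0 is half open, set as the call begins (left out, the last holds). The fingers move at their own pace and stop on an object; "squeeze" is the grip in N (left out, the last holds). Time passes only in rows, so rows that repeat a pose let the fingers close. It gives the time, the measured TCP pose, the force, the opening and the grip force at its end, in the units of the state.
- get_obs(): the state, without advancing time (a new reading comes with each control period).
- camera(name): name is "side" or "top"; returns a dict with "pixels" (420x560x3 uint8, blue, green, red), "range_z" (420x560 float32, m along the optical axis (not along the pixel's ray), 0 where there is no reading), "camera_matrix" (3x3 intrinsics, pixels), "extrinsics" (4x4, takes a point from world to camera coordinates). Camera axes: x right, y up, looking along -z (the intrinsics and any distortion apply to the point x, -y, -z); pixel columns grow to the right and rows downward; lengths in m; the calibration is good to about 2 mm. A picture is of the moment at which its call begins.
- hand_in(): hands the job in; it is judged then, once.
The state is a dict: "time": time; "q": joint angles; "joint_velocities": joint speeds; "joint_torque": joint torques, N m; "position": TCP position; "tool_rot": TCP orientation; "ft_force": force on the tool from outside, world axes, zero at the start; "moment": the same for the moment, N m; "grip_width": finger opening in m; "grip_force": force on a finger pad.
Only numpy, scipy, OpenCV 4.12 (cv2) and the standard library are available. Lean on these libraries where they do the work, as an engineer would, in place of code of your own. Each camera call takes 0.05 s, during which the arm holds its last target. There are 200 camera calls.

## Task

Set the batch counter on the worktop for the next batch: with a fingertip, flick the tabs at the edge of its wheel round counter-clockwise (seen from above) until the tab with the raised rib has clicked in at the fixed pointer, and stop there; never let it run a click past, because the wheel does not turn back. Only push the tabs: do not lift or tip the counter, keep it standing where it is (a small slip does not matter), and leave the mug, egg timer, tin and spice jar where they stand. Finish with the hand clear.

Things in the scene. Friction and masses are not known exactly. Their poses are not given: they have to be found in the camera images.
- batch_counter: Table-top batch counter, loose, 1.1 to 1.6 kg: white round foot, 100 mm across, 18 mm high, with a collar 80 mm across up to 25 mm, and a flat grey wheel with eight edge tabs on top, turning on the foot's vertical axis. Origin: centre of the foot's underside, on that axis. z up; x points from the axis to the fixed pointer.
- hub_top (a point): Centre of the wheel's hub, on its top, 42 mm above the worktop (a 4 mm cap stands on it). Hub 84 mm across; eight radial tabs, one every 45 degrees, each 6 mm thick, reach from the hub out to 62 mm from the axis and fill z = 27 to 42 mm. Between two tabs, outside the 50 mm radius, all is open down to the worktop, except at the pointer.
- tally_wheel (a joint): Wheel angle, rad; grows counter-clockwise from above; 0 = ribbed tab at the pointer (goal). Tabs stand at this angle plus multiples of 0.785 from the counter's x axis. Rests at multiples of 0.785 (seldom on the brink between); starts 2 to 4 clicks before 0. One-way ratchet: let go under 0.6 past a click it springs back, beyond 0.65 it snaps on. Takes 0.5 to 3 N at a tab; does not coast.
- rib_tab_tip (a point): Outer end, at top level, of the one tab marked by a raised steel rib; 62 mm from the wheel's axis, z = 42 mm. The rib lies on the hub in line with that tab, 13 to 45 mm from the axis, 7 mm wide, its top at z = 49 mm.
- pointer_tip (a point): Tip of the counter's fixed steel arrow, 50 mm from the wheel's axis and z = 50 mm; the arrow lies over the tabs (z = 47 to 53 mm) and points inward from a steel post 18 mm wide and 53 mm high that stands 69 to 85 mm out from the axis on a low tongue of the foot.
- cream_mug: Cream stoneware mug, 80 mm across, 114 mm with its handle, 93 mm high, left of the counter; origin at the centre of its underside. To be left alone.
- egg_timer: White dome-shaped egg timer, 61 mm across and 61 mm high, left of the counter; origin at the centre of its underside. To be left alone.
- tomato_tin: Food tin, 57 mm across and 72 mm high, on the hob right of the counter; origin at the centre of its underside. To be left alone.
- spice_jar: Spice jar with black cap, 41 mm across and 105 mm high, behind the counter; origin at the centre of its underside. To be left alone.

How it is judged:
At the end, for the whole second after the job is handed in: The wheel rests in the click with the ribbed tab at the pointer (joint within 0.12 rad of 0, at rest) and the counter stands upright within 30 mm of where it was (value of joint tally_wheel between -0.12 and 0.12 rad and velocity of joint tally_wheel between -0.1 and 0.1 rad/s and distance of batch_counter from where it was at the start of the episode below 0.03 m and angle between batch_counter's own z axis and vertical below 0.05 rad and linear speed of batch_counter below 0.01 m/s); the robot touches nothing.
It fails at once if the wheel is run a click past the start mark (value of joint tally_wheel above 0.7 rad).
It fails at once if the counter is lifted or tipped (height (world z) of batch_counter above 0.012 m or angle between batch_counter's own z axis and vertical above 0.2 rad).
It fails at once if the counter is shoved 30 mm or more from where it stood (distance of batch_counter from where it was at the start of the episode above 0.03 m).
It fails at once if a bystander is moved more than 20 mm (distance of any of cream_mug, egg_timer, tomato_tin, spice_jar from where it was at the start of the episode above 0.02 m).
It also fails if it takes over 61 s, if anything falls off the work surface, if the arm or the gripper's body presses on something with over 40 N, if the wrist force passes 120 N, or if a joint passes its speed limit or range.

## Working session

There is one attempt and no reset: what is moved stays moved. The work goes in short steps, Python scripts to look and compute and a tool call to move; the robot and the scene stay as the last step left them, time stands still between calls to the robot, and variables do not carry over. Pictures are saved under pics/ and viewed, at most 10 in all, crops included, and the job is handed in when it is done.

Besides the shell and the picture viewer there is one more tool, called as a command line: name --argument value ..., lists and objects as JSON in quotes. move_arm: Moves the arm, as the interface text tells. Its arguments: {"type":"object","properties":{"commands":{"type":"array","items":{"type":"array","items":{"type":"array","items":{"type":"number"}}}},"claw":{"type":"number"},"squeeze":{"type":"number"}},"required":["commands"]}

```bash
mkdir -p pics; ls
cat > h.py <<'E'
from rig import *
import numpy as np, cv2
def shot(n,f=None):
    c=camera(n); np.savez('last_%s.npz'%n,**{k:c[k] for k in c})
    if f: cv2.imwrite('pics/'+f,c['pixels'])
    return c
def load(n): return dict(np.load('last_%s.npz'%n))
def ray(c,u,v):
    K,E=c['camera_matrix'],c['extrinsics']; d=np.linalg.inv(K)@[u,v,1]; d=np.array([d[0],-d[1],-d[2]])
    R,t=E[:3,:3],E[:3,3]; return -R.T@t, R.T@d
def onz(c,u,v,z):
    o,d=ray(c,u,v); return o+d*(z-o[2])/d[2]
def proj(c,p):
    E=c['extrinsics']; q=E[:3,:3]@p+E[:3,3]; w=c['camera_matrix']@[q[0],-q[1],-q[2]]; return w[:2]/w[2]
E
python3 - <<'E'
from h import *
for n in('top','side'):
    c=shot(n,n+'0.png'); print(n,ray(c,280,210))
o=get_obs(); print({k:np.round(v,3) for k,v in o.items()})
E
```

```text
pics
top (array([ 0.4201113 , -0.06529157,  1.22949116]), array([ 0.1347367 ,  0.01628904, -0.99075359]))
side (array([ 0.12948015, -0.86666631,  0.50602751]), array([ 0.44820653,  0.78086622, -0.43516461]))
{'time': np.float64(0.1), 'q': array([ 1.011,  0.528,  1.434, -0.   ,  1.181, -0.179]), 'joint_velocities': array([ 0.001, -0.002, -0.003,  0.001, -0.   , -0.001]), 'joint_torque': array([ 1.0000e-03, -4.4099e+01, -1.7715e+01,  6.4000e-02,  5.3000e-02,
       -0.0000e+00]), 'position': array([0.233, 0.58 , 0.404]), 'tool_rot': array([ 0.19 ,  0.982, -0.001, -0.   ]), 'ft_force': array([-0.066, -1.199,  0.177]), 'moment': array([ 0.034,  0.008, -0.006]), 'grip_force': np.float64(0.0), 'grip_width': np.float64(0.087)}
```

View pics/top0.png

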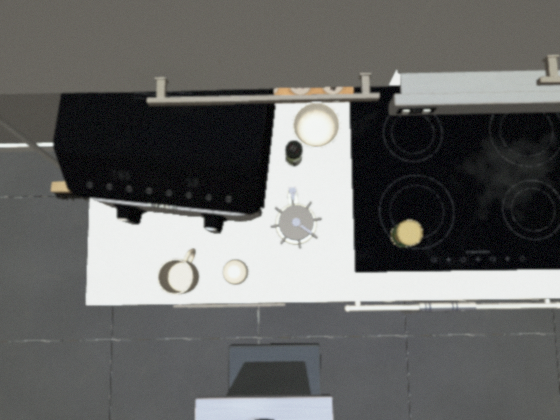

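View pics/side0.png

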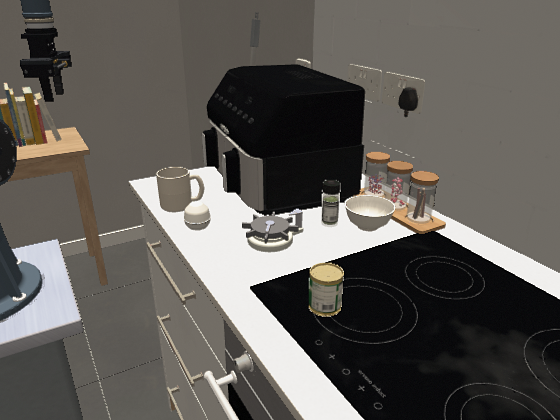

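The top view shows the counter at about (297,222), with its post at about (292,190) and the rib towards about (312,230). The mug is at (181,277), the timer at (235,271), the jar at (293,152) and the tin at (407,233). The side view agrees with this. I'll zoom in and measure.

Run:
```python
from h import *
c=load('top');p=c['pixels'].astype(int)
crop=c['pixels'][175:260,255:340]; cv2.imwrite('pics/c0.png',cv2.resize(crop,None,fx=7,fy=7,interpolation=cv2.INTER_CUBIC))
for n,u,v,z in(('hub',297,222,.042),('post',292,190,.053),('rib',310,229,.049),('mug',181,277,.093),('timer',235,271,.061),('jar',293,150,.105),('tin',407,233,.072),('edge',240,304,0),('fryer',262,208,.0),('fryertop',268,205,.2)):
    r=c['range_z'][v,u]; o,d=ray(c,u,v); print(n,np.round(onz(c,u,v,z),3),np.round(o+d*r,3))
# steel: bluish
m=((p[...,0]-p[...,2])>12)[175:260,255:340]; n,l,s,ce=cv2.connectedComponentsWithStats(m.astype('uint8'))
for i in range(1,n):
    if s[i,4]>5: print(s[i],ce[i]+[255,175],np.round(onz(c,*(ce[i]+[255,175]),.05),4))
```

```text
hub [ 0.552 -0.085  0.042] [ 0.552 -0.085  0.047]
post [ 0.627 -0.075  0.053] [ 0.627 -0.075  0.052]
rib [ 0.535 -0.115  0.049] [ 0.536 -0.115  0.041]
mug [0.428 0.176 0.093] [0.429 0.193 0.009]
timer [0.44  0.059 0.061] [0.44  0.059 0.062]
jar [ 0.71  -0.078  0.105] [ 0.71  -0.078  0.104]
tin [ 0.52  -0.334  0.072] [ 0.52  -0.334  0.073]
edge [0.363 0.054 0.   ] [ 0.358  0.064 -0.105]
fryer [ 0.593 -0.001  0.   ] [ 0.587 -0.003  0.04 ]
fryertop [ 0.571 -0.024  0.2  ] [ 0.601 -0.016 -0.003]
[35 13  5 11 34] [292.08823529 191.88235294] [ 0.623 -0.075  0.05 ]
[38 44  7  7 42] [295.92857143 221.80952381] [ 0.5521 -0.0826  0.05  ]
[47 51  9  7 14] [305.85714286 229.07142857] [ 0.5347 -0.1054  0.05  ]
```

View pics/c0.png

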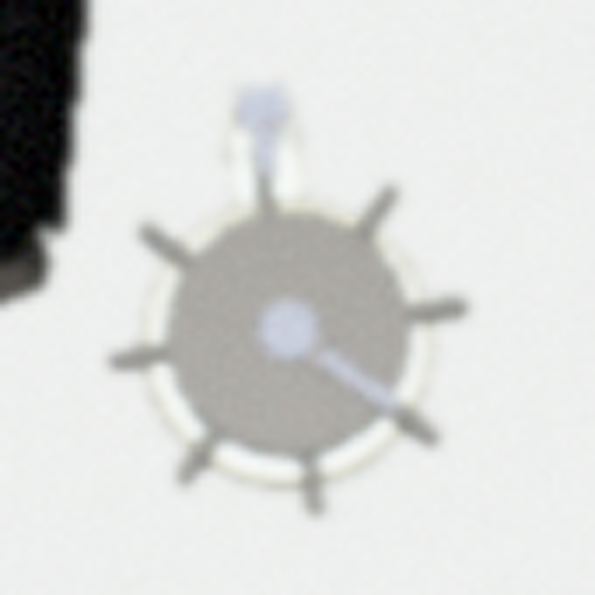

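The crop shows the cap at (288,328), the post at (262,105) and the rib pointing to its tab tip at (435,440). That puts the rib 3 clicks before the pointer. The near-right side is free, so I'll push there.

```bash
cat >> h.py <<'E'
from scipy.spatial.transform import Rotation as Ro
C=np.array([.5525,-.083]); CLEAR=.0
def pose(al,z,r=.061,off=.0125):
    """tip z; virtual tab world angle al (deg); tool y points inward"""
    a=np.radians(al); t=np.array([np.cos(a),np.sin(a)]); n=np.array([-t[1],t[0]])
    y=np.r_[-t,0]; zz=np.array([0,0,-1.]); R=np.c_[np.cross(y,zz),y,zz]
    return np.r_[C+r*t-off*n,z+.182],R
def rows(ps):
    o=get_obs(); p0=np.array(o['position']); R0=Ro.from_quat(o['tool_rot'])
    for p,R in ps:
        print(np.round(np.r_[R0.inv().apply(p-p0)/.04,(R0.inv()*Ro.from_matrix(R)).as_rotvec()],2).tolist())
E
python3 - <<'E'
from h import *
c=load('top');p=c['pixels'].astype(int)
q=p[180:255,258:335]; m=((q.max(2)<190)&(q.max(2)>110)&(q.max(2)-q.min(2)<60)).astype('uint8')
m=cv2.morphologyEx(m,cv2.MORPH_CLOSE,np.ones((7,7),'uint8'));m=cv2.morphologyEx(m,cv2.MORPH_OPEN,cv2.getStructuringElement(2,(17,17)))
n,l,s,ce=cv2.connectedComponentsWithStats(m)
for i in range(1,n): print(s[i],np.round(onz(c,*(ce[i]+[258,180]),.042),4), s[i,2]/c['camera_matrix'][0,0]*1.19)
h=onz(c,295.93,221.81,.046);print(h)
s=onz(c,292.09,191.88,.053);print(s,np.degrees(np.arctan2(*(s-h)[1::-1])))
# tab tips from crop
for u,v in((465,305),(435,440),(315,513),(183,482),(113,360),(145,232),(392,190)):
    t=onz(c,255+u/7-.4,175+v/7-.4,.042);d=(t-h)[:2];print(np.degrees(np.arctan2(d[1],d[0])),np.hypot(*d))
print('fryer',[np.round(onz(c,u,v,z),3) for u,v,z in((262,210,.2),(213,225,.1))], c['range_z'][98,250],c['range_z'][100,450],c['range_z'][130,170])
rows([pose(-136,.20)])
E
```

```text
[ 21  25  34  35 957] [ 0.5517 -0.0825  0.042 ] 0.07950289202314892
[ 0.55252291 -0.08266353  0.046     ]
[ 0.62245387 -0.07494226  0.053     ] 6.300661425217638
-82.28514114096154 0.05964977051887616
-127.78758176755962 0.06064780258026072
-173.05000443076858 0.0612740827783952
143.83690572557802 0.06163612399587581
98.14616822558058 0.05979741450485702
54.09791613119843 0.05908139016308624
-36.85898748946608 0.0592909464504256
fryer [array([ 0.561, -0.012,  0.2  ]), array([0.543, 0.104, 0.1  ])] 0.6495358 0.65371746 0.96290916
[-12.68, -13.66, 0.57, -0.0, 0.0, 0.42]
```

move_arm --commands '[[[-12.68,-13.66,0.5,0,0,0.42],[-12.68,-13.66,0.5,0,0,0.42],[-12.68,-13.66,0.5,0,0,0.42],[-12.68,-13.66,0.5,0,0,0.42],[-12.68,-13.66,0.5,0,0,0.42],[-12.68,-13.66,0.5,0,0,0.42],[-12.68,-13.66,0.5,0,0,0.42],[-12.68,-13.66,0.5,0,0,0.42],[-12.68,-13.66,0.5,0,0,0.42],[-12.68,-13.66,0.5,0,0,0.42],[-12.68,-13.66,0.5,0,0,0.42],[-12.68,-13.66,0.5,0,0,0.42]]]' --claw 1 --squeeze 10

```text
time: 1.6
position: [0.5003, -0.1183, 0.3845]
tool_rot: [0.391, 0.921, 0.0, -0.0]
ft_force: [1.2, 1.4, -0.4]
grip_width: 0.0007
grip_force: 0.0
```

Run:
```python
from h import *
rows([pose(-135.5,.09),pose(-135.5,.032)])
print(get_obs()['grip_width'],get_obs()['q'])
```

```text
[0.03, 0.02, 2.81, 0.0, -0.0, -0.01]
[0.03, 0.02, 4.26, 0.0, -0.0, -0.01]
0.0007437472609837162 [-4.49900796e-01  4.06877771e-01  1.73032609e+00  2.77897424e-04
  1.00465052e+00 -1.21800613e+00]
```

move_arm --commands '[[[0.03,0.02,1.4,0,0,-0.01],[0.03,0.02,2.81,0,0,-0.01],[0.03,0.02,2.81,0,0,-0.01],[0.03,0.02,2.81,0,0,-0.01]]]'

```text
time: 2.1
position: [0.5002, -0.1147, 0.2736]
tool_rot: [0.385, 0.923, -0.0, 0.001]
ft_force: [0.7, -0.2, 0.9]
grip_width: 0.0005
grip_force: 0.0
```

Run:
```python
from h import *
c=shot('side'); cv2.imwrite('pics/s1.png',cv2.resize(c['pixels'][150:260,200:340],None,fx=5,fy=5,interpolation=cv2.INTER_CUBIC))
p,R=pose(-135.5,.09)
pos=np.array(get_obs()['position']); print(pos-p)
print(((proj(c,pos-[0,0,.182])-[200,150])*5).round(), ((proj(c,np.r_[C,.046])-[200,150])*5).round())
```

```text
[0.00029515 0.00208147 0.00244813]
[269. 320.] [346. 362.]
```

View pics/s1.png

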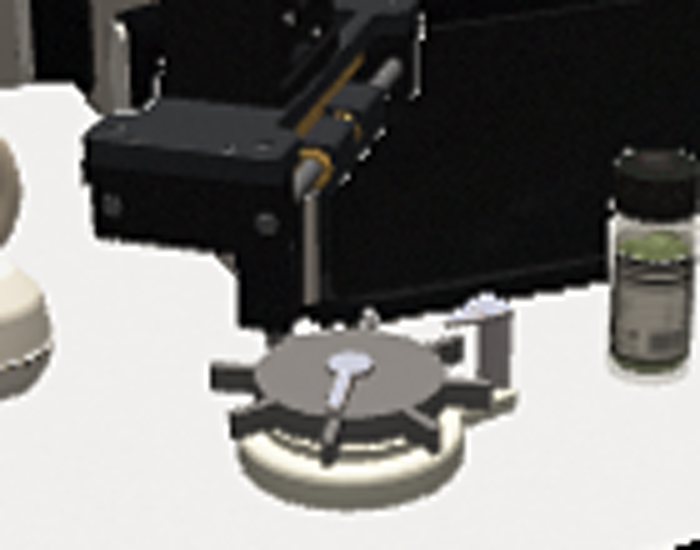

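The tip sits above the near side of the wheel, at crop (270,330). It was predicted at (269,320), and the hub's projection matches as well. Next I'll lower it into the gap and plan the sweep.

Run:
```python
from h import *
rows([pose(-135.5,.06),pose(-135.5,.032)])
```

```text
[-0.03, -0.04, 0.81, 0.0, 0.0, 0.0]
[-0.03, -0.04, 1.51, 0.0, 0.0, 0.0]
```

move_arm --commands '[[[-0.03,-0.04,0.8,0,0,0],[-0.03,-0.04,1.1,0,0,0],[-0.03,-0.04,1.5,0,0,0],[-0.03,-0.04,1.5,0,0,0],[-0.03,-0.04,1.5,0,0,0]]]'

```text
time: 2.78
position: [0.4996, -0.1166, 0.2128]
tool_rot: [0.386, 0.923, -0.0, 0.0]
ft_force: [-0.1, -0.5, -0.1]
grip_width: 0.0007
grip_force: 0.0
```

Run:
```python
from h import *
rows([pose(a,.032) for a in (-130,-124,-118,-112,-106,-100,-94,-88,-82,-80.5)]+[pose(-90.5,.032),pose(-90.5,.07)])
```

```text
[-0.16, -0.02, -0.03, 0.0, 0.0, -0.09]
[-0.33, -0.02, -0.03, 0.0, 0.0, -0.2]
[-0.49, -0.02, -0.03, 0.0, 0.0, -0.3]
[-0.65, 0.01, -0.03, 0.0, 0.0, -0.41]
[-0.81, 0.05, -0.03, 0.0, 0.0, -0.51]
[-0.96, 0.11, -0.03, 0.0, 0.0, -0.62]
[-1.1, 0.18, -0.03, -0.0, 0.0, -0.72]
[-1.24, 0.27, -0.03, -0.0, 0.0, -0.83]
[-1.37, 0.37, -0.03, -0.0, 0.0, -0.93]
[-1.4, 0.4, -0.03, -0.0, 0.0, -0.96]
[-1.19, 0.23, -0.03, -0.0, 0.0, -0.78]
[-1.19, 0.23, -0.98, -0.0, 0.0, -0.78]
```

move_arm --commands '[[[-0.16,-0.02,0,0,0,-0.09],[-0.33,-0.02,0,0,0,-0.2],[-0.49,-0.02,0,0,0,-0.3],[-0.65,0.01,0,0,0,-0.41],[-0.81,0.05,0,0,0,-0.51],[-0.96,0.11,0,0,0,-0.62],[-1.1,0.18,0,0,0,-0.72],[-1.24,0.27,0,0,0,-0.83],[-1.37,0.37,0,0,0,-0.93],[-1.4,0.4,0,0,0,-0.96],[-1.4,0.4,0,0,0,-0.96]]]'

```text
time: 4.15
position: [0.5501, -0.1452, 0.2127]
tool_rot: [-0.084, 0.997, -0.0, 0.0]
ft_force: [0.0, 0.6, 0.3]
grip_width: 0.0005
grip_force: 0.0
```

Run:
```python
from h import *
print(get_obs()['ft_force']); rows([pose(-90.5,.032),pose(-90.5,.07)])
```

```text
[0.02261778 0.56421486 0.3059751 ]
[0.26, 0.08, -0.03, -0.0, 0.0, 0.18]
[0.26, 0.08, -0.98, -0.0, 0.0, 0.18]
```

move_arm --commands '[[[0.26,0.08,0,0,0,0.18],[0.26,0.08,0,0,0,0.18],[0.26,0.08,-0.5,0,0,0.18],[0.26,0.08,-1,0,0,0.18],[0.26,0.08,-1,0,0,0.18]]]'

```text
time: 4.78
position: [0.5401, -0.1441, 0.2537]
tool_rot: [0.005, 1.0, -0.001, 0.002]
ft_force: [0.2, 0.1, 0.8]
grip_width: 0.0002
grip_force: 0.0
```

Run:
```python
from h import *
c=shot('side'); cv2.imwrite('pics/s2.png',cv2.resize(c['pixels'][150:260,200:340],None,fx=5,fy=5,interpolation=cv2.INTER_CUBIC))
print(((proj(c,np.r_[C,.046])-[200,150])*5).round())
rows([pose(-135.5,.07),pose(-135.5,.032)])
```

```text
[346. 362.]
[0.99, 0.67, 0.02, -0.0, 0.0, 0.78]
[1.0, 0.67, 0.97, -0.0, 0.0, 0.78]
```

View pics/s2.png

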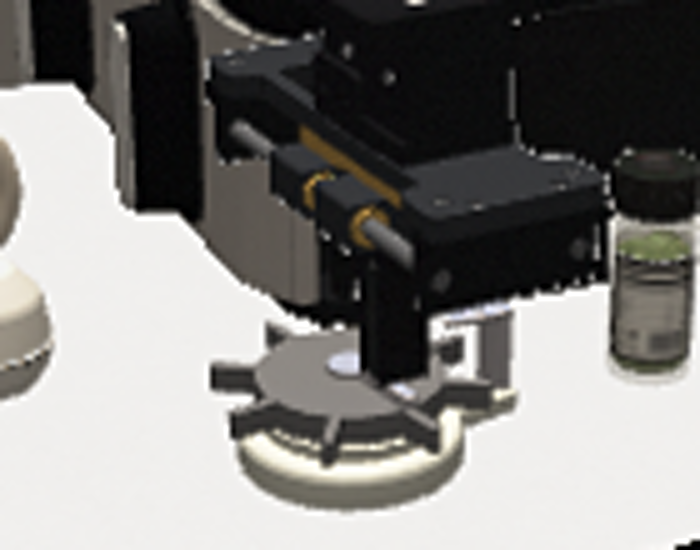

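The rib tab has moved one click, to crop (435,440), and the counter hasn't moved. I'll repeat the stroke.

move_arm --commands '[[[0.2,0.13,0,0,0,0.16],[0.4,0.27,0,0,0,0.32],[0.6,0.4,0,0,0,0.48],[0.8,0.54,0,0,0,0.64],[1,0.67,0,0,0,0.78],[1,0.67,0,0,0,0.78],[1,0.67,0.5,0,0,0.78],[1,0.67,0.95,0,0,0.78],[1,0.67,0.95,0,0,0.78],[1,0.67,0.95,0,0,0.78]]]'

```text
time: 6.08
position: [0.5, -0.1167, 0.2144]
tool_rot: [0.385, 0.923, -0.0, 0.0]
ft_force: [-0.0, 0.0, 1.7]
grip_width: 0.0006
grip_force: 0.0
```

Run:
```python
from h import *
print(get_obs()['ft_force']); rows([pose(a,.032) for a in (-135.5,-130,-118,-106,-94,-82,-80.5)]);
```

```text
[-0.03044275  0.02171554  1.68470826]
[-0.01, 0.0, 0.01, 0.0, 0.0, 0.0]
[-0.15, -0.02, 0.01, 0.0, 0.0, -0.09]
[-0.48, -0.02, 0.01, 0.0, 0.0, -0.3]
[-0.8, 0.04, 0.01, 0.0, 0.0, -0.51]
[-1.1, 0.18, 0.01, -0.0, 0.0, -0.72]
[-1.36, 0.37, 0.01, -0.0, 0.0, -0.93]
[-1.39, 0.39, 0.01, -0.0, 0.0, -0.96]
```

move_arm --commands '[[[-0.16,-0.02,0,0,0,-0.09],[-0.33,-0.02,0,0,0,-0.2],[-0.49,-0.02,0,0,0,-0.3],[-0.65,0.01,0,0,0,-0.41],[-0.81,0.05,0,0,0,-0.51],[-0.96,0.11,0,0,0,-0.62],[-1.1,0.18,0,0,0,-0.72],[-1.24,0.27,0,0,0,-0.83],[-1.37,0.37,0,0,0,-0.93],[-1.4,0.4,0,0,0,-0.96],[-1.4,0.4,0,0,0,-0.96]]]'

```text
time: 7.45
position: [0.5504, -0.1451, 0.2148]
tool_rot: [-0.084, 0.996, -0.0, 0.0]
ft_force: [0.4, 0.0, -0.1]
grip_width: 0.0003
grip_force: 0.0
```

move_arm --commands '[[[0.26,0.08,0,0,0,0.18],[0.26,0.08,0,0,0,0.18],[0.26,0.08,-0.5,0,0,0.18],[0.26,0.08,-1,0,0,0.18],[0.26,0.08,-1,0,0,0.18]]]'

```text
time: 8.07
position: [0.5404, -0.144, 0.2558]
tool_rot: [0.005, 1.0, -0.001, 0.002]
ft_force: [-0.8, 0.6, -0.1]
grip_width: 0.0004
grip_force: 0.0
```

Run:
```python
from h import *
c=shot('side'); cv2.imwrite('pics/s3.png',cv2.resize(c['pixels'][150:260,200:340],None,fx=5,fy=5,interpolation=cv2.INTER_CUBIC))
rows([pose(-135.5,.07),pose(-135.5,.032)])
```

```text
[1.0, 0.67, 0.07, -0.0, 0.0, 0.78]
[1.0, 0.67, 1.02, -0.0, 0.0, 0.78]
```

View pics/s3.png

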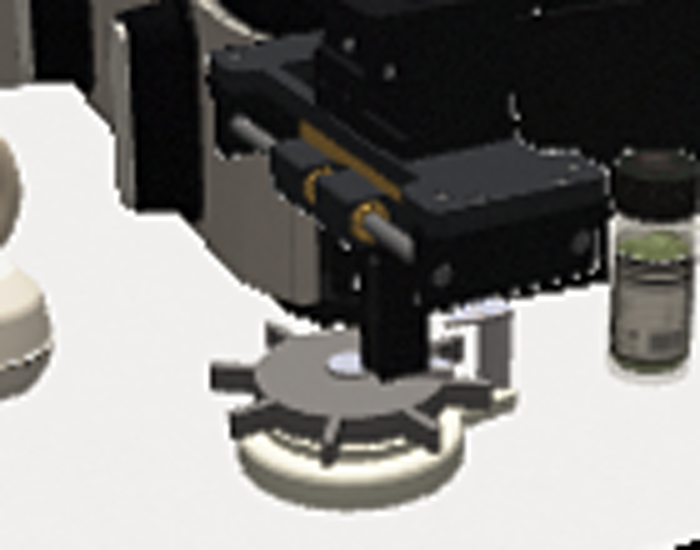

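The rib is mostly hidden by the finger. I'll move to the next start pose, staying above the wheel, and look again before pushing.

move_arm --commands '[[[0.2,0.13,0,0,0,0.16],[0.4,0.27,0,0,0,0.32],[0.6,0.4,0,0,0,0.48],[0.8,0.54,0,0,0,0.64],[1,0.67,0,0,0,0.78],[1,0.67,0,0,0,0.78]]]'

```text
time: 8.88
position: [0.4992, -0.116, 0.2535]
tool_rot: [0.384, 0.923, 0.0, -0.001]
ft_force: [0.4, -0.0, -0.1]
grip_width: 0.0003
grip_force: 0.0
```

Run:
```python
from h import *
c=shot('side'); cv2.imwrite('pics/s4.png',cv2.resize(c['pixels'][150:260,200:340],None,fx=5,fy=5,interpolation=cv2.INTER_CUBIC))
rows([pose(-135.5,.032)])
```

```text
[-0.02, -0.0, 0.99, -0.0, -0.0, 0.01]
```

View pics/s4.png

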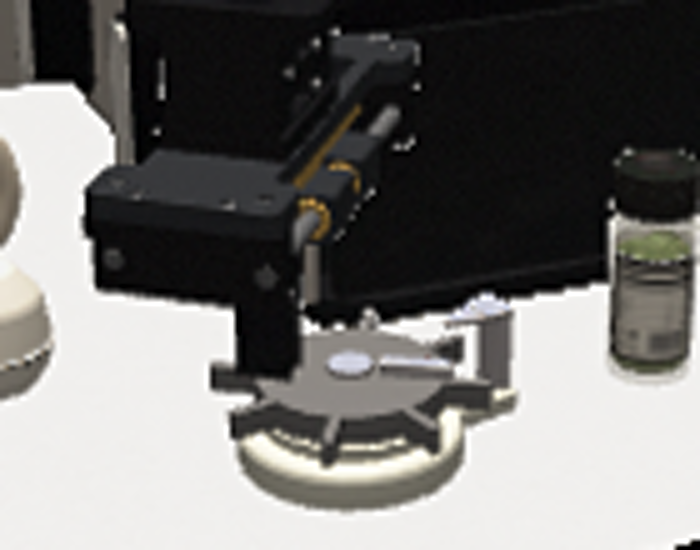

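The rib now runs from the cap to about (455,368). I'll compare that with the predicted positions for 0 and 1 click left.

Run:
```python
from h import *
c=load('side')
for a in(-82.7,-37.7,7.3):
    d=np.r_[np.cos(np.radians(a)),np.sin(np.radians(a)),0]
    for r,z in((.013,.049),(.045,.049),(.062,.042)): print(a,r,((proj(c,np.r_[C,z]+r*d)-[200,150])*5).round())
```

```text
-82.7 0.013 [364. 367.]
-82.7 0.045 [409. 395.]
-82.7 0.062 [434. 426.]
-37.7 0.013 [376. 358.]
-37.7 0.045 [450. 363.]
-37.7 0.062 [489. 380.]
7.3 0.013 [370. 348.]
7.3 0.045 [429. 328.]
7.3 0.062 [458. 332.]
```

The rib matches −37.7° (end predicted at (450,363)), so exactly one click is left. I'll do the final stroke.

move_arm --commands '[[[-0.01,0,0.5,0,0,0.01],[-0.01,0,0.95,0,0,0.01],[-0.01,0,0.95,0,0,0.01],[-0.01,0,0.95,0,0,0.01]]]'

```text
time: 9.43
position: [0.5006, -0.117, 0.2165]
tool_rot: [0.39, 0.921, -0.0, 0.0]
ft_force: [0.1, -0.3, 0.2]
grip_width: 0.0001
grip_force: 0.0
```

move_arm --commands '[[[-0.16,-0.02,0,0,0,-0.09],[-0.33,-0.02,0,0,0,-0.2],[-0.49,-0.02,0,0,0,-0.3],[-0.65,0.01,0,0,0,-0.41],[-0.81,0.05,0,0,0,-0.51],[-0.96,0.11,0,0,0,-0.62],[-1.1,0.18,0,0,0,-0.72],[-1.24,0.27,0,0,0,-0.83],[-1.37,0.37,0,0,0,-0.93],[-1.4,0.4,0,0,0,-0.96],[-1.4,0.4,0,0,0,-0.96]]]'

```text
time: 10.8
position: [0.5507, -0.1459, 0.2168]
tool_rot: [-0.079, 0.997, -0.0, 0.0]
ft_force: [0.5, -0.2, -0.2]
grip_width: 0.0003
grip_force: 0.0
```

move_arm --commands '[[[0.26,0.08,0,0,0,0.18],[0.26,0.08,0,0,0,0.18],[0.26,0.08,-0.5,0,0,0.18],[0.26,0.08,-1,0,0,0.18],[0.26,0.08,-2,0,0,0.18],[0.26,0.08,-3,0,0,0.18],[0.26,0.08,-4,0,0,0.18],[0.26,0.08,-4,0,0,0.18]]]'

```text
time: 11.8
position: [0.541, -0.1447, 0.3799]
tool_rot: [0.01, 1.0, -0.002, 0.004]
ft_force: [0.7, 0.1, -0.3]
grip_width: 0.0007
grip_force: 0.0
```

Run:
```python
from h import *
c=shot('side'); cv2.imwrite('pics/s5.png',cv2.resize(c['pixels'][150:260,200:340],None,fx=5,fy=5,interpolation=cv2.INTER_CUBIC))
```

```text
(no output)
```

View pics/s5.png

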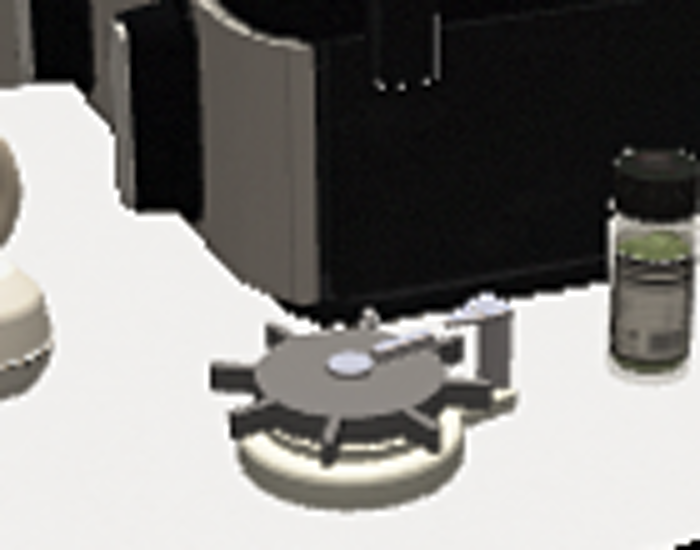

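The rib now runs from (370,350) to (435,330), in line with the pointer as predicted. The hand is clear and the counter hasn't moved.

```bash
python3 -c "
from rig import *
print(hand_in())"
```

```text
the job is handed in; nothing more can be done
None
```

I flicked the wheel three clicks counter-clockwise, so the ribbed tab now sits at the pointer; the last picture showed the counter unmoved and the hand clear, and I handed the job in (no verdict came back).

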